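# Thread the two shaft sets of a stripped gearbox on their kitting posts in assembly order

### The arm

A 6-joint arm with a two-finger parallel gripper is mounted at the origin on the work surface. World frame = base frame: x ahead of the robot, y to its left, z up, the work surface at z = 0. Lengths are in mm, angles in degrees, forces in N, time in s.
With the tool pointing down it reaches from about 300 to 850 mm from the base axis. Payload 4.2 kg.
Tool frame: the origin (TCP) lies midway between the tips of the shut fingers; the grasp point (between the pads) lies 19 mm behind it (pinch_z is the distance from the TCP to the grasp point, in mm); z points along the fingers, y is the line along which they close (so a half turn about z gives the same grasp; the last joint's range is limited). The gripper opens to 91 mm and grips with 3 to 60 N. Pads are 32 mm wide; open, the fingers measure 118 mm over their backs; the gripper's body (76 mm by 178 mm) begins 60 mm behind the grasp point.
Start: joints at [-71.161, 18.312, 89.639, -0, 72.044, -1.146], TCP at [196.522, -540.391, 213.976] pointing down, gripper open.
Joint ranges: [-177.97, 177.97], [-48.28, 115.42], [12.27, 149.76], [-77.06, 257.06], [2.81, 150.46], [-146.56, 146.56]. Speed limits (degrees/s): [147.25, 147.25, 180, 180, 180, 180].

### API

Orientations are given as [roll, pitch, yaw] about the fixed x, y, z axes, in that order (R = Rz(yaw) Ry(pitch) Rx(roll)).
In Python, from workcell import * gives the robot as it stands.
- The arm moves only by the tool step_arm, never from a script. Its argument "steps" is a list of rows, each a list of 7 numbers: the turn, a rotation vector about the tool's x, y, z in degrees, then the shift along the tool's x, y, z in mm, then the opening, from 0 (shut) to 1 (fully open). In form: [[rx, ry, rz, x, y, z, hand], ...]. A call has exactly 8 rows; each row shifts and turns the commanded pose from where the row before left it, along the tool's axes as they then stand; what a row does not reach is not made up. A row lasts 1/8 s, in which the tool goes at most 62.5 mm and 10.7 degrees, less where a joint would pass 70% of its speed; a pose out of reach is approached as far as the arm can. A call is refused whole if a number of a shift passes 62.5 or a number of a turn 10.7, either way. A call with a gripper value outside its range is refused whole. The fingers move at their own pace and stop on an object; "force" is the grip in N (left out, the last holds). Time passes only in rows, so rows that do not move let the fingers close, or fill a call up. It gives the time, the measured TCP pose, the force, the opening and the grip force at its end, in the units of the state.
- state(): the state, without advancing time (a new reading comes with each control period).
- grab_frame(name): name is "scene" or "top" or "wrist"; returns a dict with "image" (420x560x3 uint8, blue, green, red), "fovy" (degrees; the focal length in pixels is half the picture's height over the tangent of half this angle, whatever the lens; pixels are square), "cx", "cy" (the principal point, pixels), "origin" and "rotation" of the camera in the world; the wrist camera has in their place "tool_from_camera" (4x4, takes a point from camera to tool coordinates, whose origin is the TCP and whose axes are the flange's). Camera axes: x right, y down, z forward; pixel columns grow to the right and rows downward; lengths in mm; the calibration is good to about 2 mm. A picture is of the moment at which its call begins: read the wrist's pose just before it. There is no depth.
- job_done(): hands the job in; it is judged then, once.
The state is a dict: "time_s": time; "qpos": joint angles; "qvel": joint speeds; "effort": joint torques, N m; "ee_pos": TCP position; "ee_rot": TCP orientation; "force": force on the tool from outside, world axes, zero at the start; "torque": the same for the moment, N m; "gripper_width": finger opening in mm; "gripper_force": force on a finger pad.
Only numpy, scipy, OpenCV 4.12 (cv2) and the standard library are available. Lean on these libraries where they do the work, as an engineer would, in place of code of your own. Each camera call takes 0.05 s, during which the arm holds its last target. There are 200 camera calls.

### The job

Thread the parts of the stripped gearbox on the two upright posts in assembly order: on the tall post the large gear wheel first with its hub up, then the plain spacer sleeve, then the ball bearing on top; on the short post the toothed pinion first, then the hexagon nut on top. Each part must be all the way down, lying flat on the one below, with nothing left in the gripper. Lower each part on and set it down, do not let it drop down the post, and leave the screwdriver, the bolt and the little grease tub where they are.

Things in the scene. Friction and masses are not known exactly. Their poses are not given: they have to be found in the camera images.
- gear: Large steel gear wheel, lying flat with its hub up: toothed disc 80 mm outside diameter and 14 mm thick, with a plain round hub of 40 mm outside diameter standing 16 mm above it (30 mm high in all). A 24 mm bore goes through. About 0.5 kg; take it by the hub (40 mm wide, between 14 and 30 mm above the underside). Origin: centre of the underside, z up; yaw does not matter.
- sleeve: Plain bright spacer sleeve, a short smooth tube standing on end: 40 mm outside diameter, 24 mm bore, 22 mm high, 0.13 kg. Origin: centre of the underside, z up; yaw does not matter.
- bearing: Ball bearing lying flat: 52 mm outside diameter, 25 mm bore, 15 mm high, two bright races with a dark cage and balls between, 0.13 kg. Origin: centre of the underside, z up; yaw does not matter.
- pinion: Small toothed steel pinion standing on end: 44 mm outside diameter over its 12 teeth (grips as a 44 mm cylinder), 24 mm bore, 26 mm high, no hub, 0.22 kg. Origin: centre of the underside, z up; yaw does not matter.
- nut: Large dark steel hexagon nut lying flat: 41 mm across flats, 47 mm across corners, bore about 24 mm, 14 mm high, 0.09 kg. Origin: centre of the underside, z up; its x axis points square to one of the flats, so flats face along yaw 0, 60, 120 degrees and so on from x. Its yaw on the post does not matter.
- tall_stand: Tall post stand, fixed: SQUARE blue base plate 90 x 90 mm, 12 mm thick, with a round steel post of 16 mm diameter upright at its centre; the post's top is 86 mm above the bench and its last 8 mm taper to 6 mm diameter. Origin: on the post's axis at bench level, z up. Undersides of the seated parts above the bench: gear wheel 12 mm, sleeve 42 mm, bearing 64 mm.
- short_stand: Short post stand, fixed: ROUND blue base 90 mm in diameter, 12 mm thick, with a round steel post of 16 mm diameter upright at its centre; the post's top is 56 mm above the bench and its last 8 mm taper to 6 mm diameter. Origin: on the post's axis at bench level, z up. Undersides of the seated parts above the bench: pinion 12 mm, nut 38 mm.
- screwdriver: Screwdriver with an orange handle lying on the bench, 190 mm long; not part of the job, to be left where it is. Handle 26 mm thick. Origin: the middle of its length on its underside, x along the tool to the tip.
- bolt: Steel hexagon bolt standing on its head: head 24 mm across flats, shank 14 mm in diameter, 45 mm high in all; not part of the job, to be left where it is. Origin: centre of the underside.
- tub: Little grey grease tub with a white lid, 30 mm diameter, 34 mm high; not part of the job, to be left where it is. Origin: centre of the underside.
Things that resemble listed ones, but are neither listed nor needed, are in the scene too. What is shaped like the nut but pink or purple is not meant.

How it is judged:
By the outcome, as a careful person would: the job done as asked, in the order asked, and still so for the second after the job is handed in, with the robot touching nothing.
It also fails if it takes over 118 s, if anything falls off the work surface, if the arm or the gripper's body presses on something with over 40 N, if the wrist force passes 120 N, or if a joint passes its speed limit or range.

## Working session

There is one attempt and no reset: what is moved stays moved. The work goes in short steps, Python scripts to look and compute and a tool call to move; the robot and the scene stay as the last step left them, time stands still between calls to the robot, and variables do not carry over. Pictures are saved under pics/ and viewed, at most 14 in all, crops included, and the job is handed in when it is done.

Besides the shell and the picture viewer there is one more tool, called after "Call:" as name(argument=value, ...) on one line, values as JSON. step_arm: Moves the arm, as the interface text tells. Its arguments: {"type":"object","properties":{"steps":{"type":"array","items":{"type":"array","items":{"type":"number"}}},"force":{"type":"number"}},"required":["steps"]}

```bash
ls; mkdir -p pics; python3 - <<'E'
from workcell import *
import cv2
s=state();print(s)
for n in("scene","top"):
    f=grab_frame(n);cv2.imwrite(f"pics/{n}1.png",f["image"])
    print(n,f["fovy"],f["cx"],f["cy"],f["origin"],f["rotation"])
f=grab_frame("wrist");print(f["tool_from_camera"],f["fovy"],f["cx"],f["cy"])
E
```

```text
pics
{'time_s': 0.0, 'qpos': array([-7.11615895e+01,  1.83511101e+01,  8.97082449e+01, -2.29003160e-03,
        7.20440812e+01, -1.14566334e+00]), 'qvel': array([ 0.03868575, -0.00977838, -0.03568035, -0.00186093, -0.02240651,
       -0.04310214]), 'effort': array([-5.99092109e-04, -4.12457836e+01, -2.31976819e+01,  7.27867917e-02,
        4.56603058e-02, -1.54553891e-04]), 'ee_pos': array([ 196.33311638, -539.88470172,  213.11315592]), 'ee_rot': array([-1.79896541e+02,  1.08650206e-04,  1.99847819e+01]), 'force': array([ 0.48213752,  1.0745763 , -0.24056032]), 'torque': array([ 0.01828409,  0.01776281, -0.05275639]), 'gripper_force': 0.0, 'gripper_width': 91.21938089779748}
scene 57.387171787996394 278.6592099777979 218.30077365135762 [1081.95758681 -274.5016581   630.83507288] [-133.90339866   -0.27839395   61.57451509]
top 43.23404028808979 278.2441455162489 212.5349976889434 [ 199.88912164   16.5684966  1538.63146177] [-1.67708896e+02 -1.50277271e-01 -9.09799434e+01]
[[-8.60046985e-04 -9.69658309e-01 -2.44462725e-01  6.81608170e+01]
 [ 9.99999610e-01 -8.83629261e-04 -1.32052601e-05 -6.52193126e-02]
 [-2.03209827e-04 -2.44462641e-01  9.69658690e-01 -1.70838221e+02]
 [ 0.00000000e+00  0.00000000e+00  0.00000000e+00  1.00000000e+00]] 59.08132099358411 276.87903654612734 210.886873116232
```

View pics/top1.png

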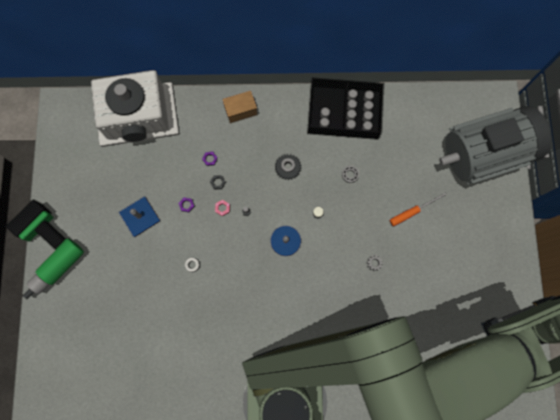

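View pics/scene1.png

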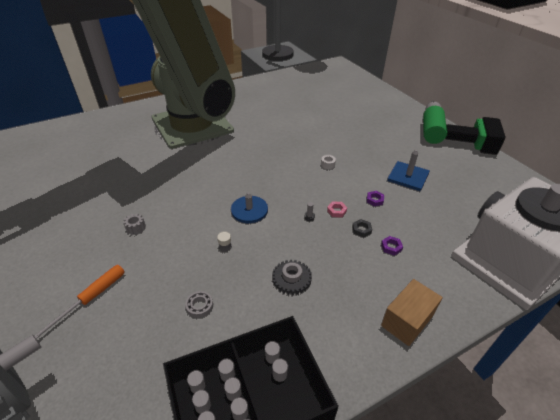

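```bash
cat > h.py <<'E'
import numpy as np, cv2
from scipy.spatial.transform import Rotation as R
from workcell import *
def cam(n):
    s=state(); f=grab_frame(n); 
    if n=="wrist":
        T=np.eye(4);T[:3,:3]=R.from_euler('xyz',s["ee_rot"],degrees=True).as_matrix();T[:3,3]=s["ee_pos"]
        C=T@f["tool_from_camera"];o,M=C[:3,3],C[:3,:3]
    else: o=np.array(f["origin"]);M=R.from_euler('xyz',f["rotation"],degrees=True).as_matrix()
    fl=f["image"].shape[0]/2/np.tan(np.radians(f["fovy"]/2))
    return dict(o=o,M=M,f=fl,cx=f["cx"],cy=f["cy"],im=f["image"])
def ray(c,u,v): return c["M"]@np.array([(u-c["cx"])/c["f"],(v-c["cy"])/c["f"],1])
def hit(c,u,v,z):
    d=ray(c,u,v); return c["o"]+d*(z-c["o"][2])/d[2]
def proj(c,p):
    q=c["M"].T@(np.array(p)-c["o"]); return q[:2]/q[2]*c["f"]+[c["cx"],c["cy"]]
def st():
    s=state();print(round(s["time_s"],2),s["ee_pos"].round(1),s["ee_rot"].round(2),s["force"].round(1),round(s["gripper_width"],1),round(s["gripper_force"],1))
E
python3 - <<'E'
from h import *
c=cam("top"); im=c["im"]
cv2.imwrite("pics/topc.png",cv2.resize(im[135:290,110:400],None,fx=2.7,fy=2.7,interpolation=cv2.INTER_CUBIC))
P={'tallbase':(139,216,12),'short':(286,241,12),'gear':(288,166,20),'bearing':(350,175,15),'pinion':(374,263,26),'sleeve':(192,265,22),'nut':(218,182,14),'bolt':(246,211,45),'tub':(318,212,34),'sd':(405,215,13)}
for k,(u,v,z) in P.items(): print(k,hit(c,u,v,z).round(0))
d=cam("scene")
print('scene check')
P={'tallpost':(414,153,86),'short':(249,196,56),'gear':(292,270,30),'bearing':(199,301,15),'pinion':(134,221,26),'sleeve':(328,159,22),'nut':(362,225,14)}
for k,(u,v,z) in P.items(): print(k,hit(d,u,v,z).round(0))
cv2.imwrite("pics/scc.png",cv2.resize(d["im"][120:330,100:440],None,fx=2.35,fy=2.35,interpolation=cv2.INTER_CUBIC))
E
```

```text
tallbase [529. 417.  12.]
short [447. -14.  12.]
gear [673. -25.  20.]
bearing [ 643. -210.   15.]
pinion [ 377. -265.   26.]
sleeve [380. 257.  22.]
nut [628. 185.  14.]
bolt [531. 100.  45.]
tub [ 527. -109.   34.]
sd [ 519. -366.   13.]
scene check
tallpost [538. 407.  86.]
short [461. -13.  56.]
gear [677. -22.  30.]
bearing [ 648. -207.   15.]
pinion [ 385. -264.   26.]
sleeve [385. 259.  22.]
nut [629. 190.  14.]
```

View pics/topc.png

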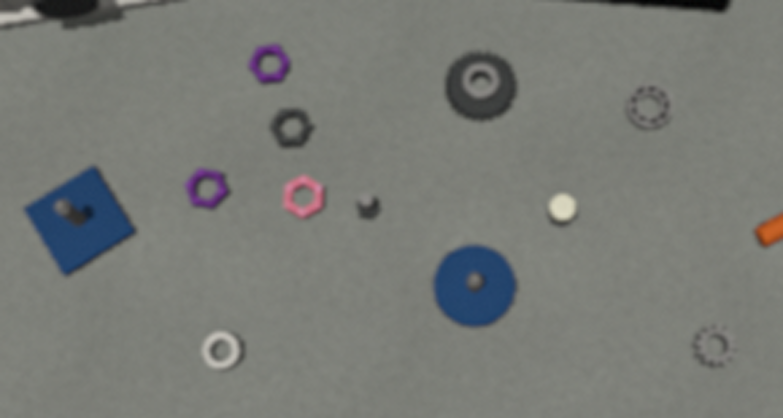

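View pics/scc.png

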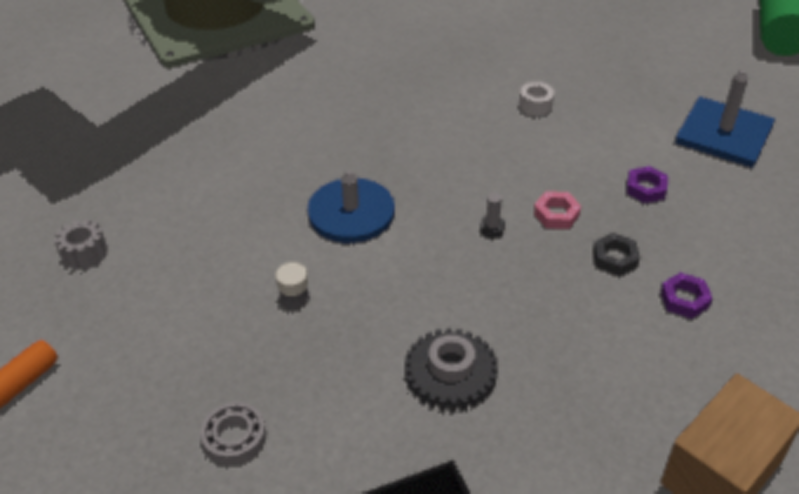

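Call:
step_arm(steps=[[0,0,10,0,0,0,1],[0,0,10,0,0,0,1],[0,0,0,31,-45,5,1],[0,0,0,31,-45,5,1],[0,0,0,31,-45,5,1],[0,0,0,31,-45,5,1],[0,0,0,31,-45,5,1],[0,0,0,30,-48,5,1]], force=25)

```text
time_s: 1.25
ee_pos: [382.5, -266.1, 183.9]
ee_rot: [180.0, -0.0, -0.0]
force: [0.5, 0.3, -0.1]
gripper_width: 91.1
gripper_force: 0.0
```

```bash
python3 - <<'E'
from h import *
st()
c=cam("wrist"); cv2.imwrite("pics/w1.png",c["im"])
np.savez("pics/w1",**c)
for p in [(381,-265,26),(381,-265,0)]: print(proj(c,p))
E
```

```text
1.25 [ 382.5 -266.1  183.9] [ 1.7997e+02 -4.0000e-02 -4.0000e-02] [ 0.5  0.3 -0.1] 91.1 0.0
[275.54240085 196.86740877]
[275.61972698 191.34224773]
```

View pics/w1.png

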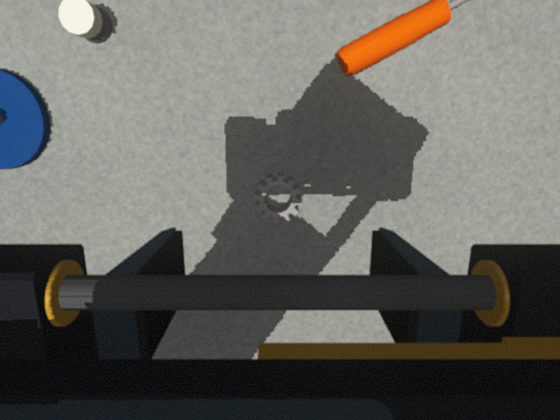

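Call:
step_arm(steps=[[0,0,0,1,2,45,1],[0,0,0,0,0,45,0.8],[0,0,0,0,0,45,0.8],[0,0,0,0,0,30,0.8],[0,0,0,0,0,10,0.8],[0,0,0,0,0,5,0.8],[0,0,0,0,0,0,0.8],[0,0,0,0,0,0,0]])

```text
time_s: 2.3
ee_pos: [383.3, -270.0, 4.9]
ee_rot: [179.9, -0.1, -0.0]
force: [0.2, 0.4, 0.0]
gripper_width: 65.7
gripper_force: 0.0
```

Call:
step_arm(steps=[[0,0,0,0,0,0,0],[0,0,0,0,0,0,0],[0,0,0,0,0,0,0],[0,0,0,0,0,0,0],[0,0,0,0,0,0,0],[0,0,0,0,0,-10,0],[0,0,0,0,0,-40,0],[0,0,0,0,0,-40,0]])

```text
time_s: 3.3
ee_pos: [382.3, -269.5, 94.8]
ee_rot: [-180.0, 0.1, -0.0]
force: [0.2, -0.5, -1.9]
gripper_width: 42.5
gripper_force: 25.0
```

```bash
python3 - <<'E'
from h import *
c=cam("top");d=cam("scene")
f=lambda u,v:(u/2.7+110,v/2.7+135)
g=lambda u,v:(u/2.35+100,v/2.35+120)
print('short',hit(c,*f(475,286),12).round(1),hit(c,*f(476,282),56).round(1),hit(d,*g(350,211),12).round(1),hit(d,*g(349,179),56).round(1))
print('tall',hit(c,*f(80,221),12).round(1),hit(c,*f(62,206),86).round(1),hit(d,*g(726,131),12).round(1),hit(d,*g(739,77),86).round(1))
print('gear',hit(c,*f(481,86),14).round(1),hit(c,*f(480,80),30).round(1),hit(d,*g(452,356),30).round(1))
print('nut',hit(c,*f(292,128),14).round(1),hit(d,*g(617,249),14).round(1))
E
```

```text
short [447.3 -14.1  12. ] [444.4 -14.3  56. ] [458.9 -14.2  12. ] [460.9 -13.9  56. ]
tall [526.1 414.7  12. ] [526.6 414.7  86. ] [537.6 414.1  12. ] [537.7 408.7  86. ]
gear [671.7 -25.2  14. ] [673.7 -23.8  30. ] [680.2 -23.   30. ]
nut [626.8 184.4  14. ] [631.8 189.6  14. ]
```

Call:
step_arm(steps=[[0,0,0,0,-30,-10,0],[0,0,0,0,-50,-10,0],[0,0,0,0,-50,-10,0],[0,0,0,0,-50,-10,0],[0,0,0,0,-45,-10,0],[0,0,0,0,-30,0,0],[0,0,0,0,0,0,0],[0,0,0,0,0,0,0]])

```text
time_s: 4.4
ee_pos: [382.2, -14.9, 143.2]
ee_rot: [180.0, 0.1, 0.0]
force: [0.6, -0.1, -3.4]
gripper_width: 42.9
gripper_force: 25.0
```

```bash
python3 - <<'E'
from h import *
st()
c=cam("wrist"); cv2.imwrite("pics/w2.png",c["im"]); np.savez("pics/w2",**c)
E
```

```text
4.4 [382.2 -14.9 143.2] [1.7997e+02 8.0000e-02 1.0000e-02] [ 0.6 -0.1 -3.4] 42.9 25.0
```

View pics/w2.png

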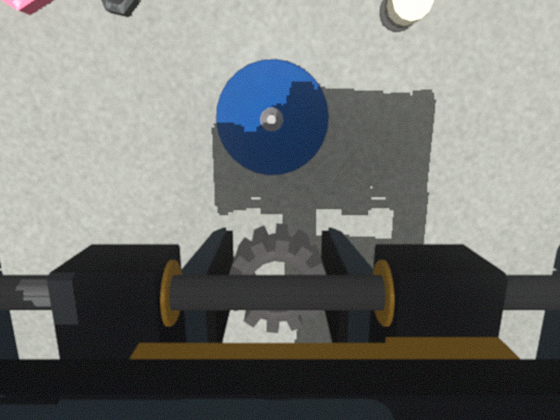

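```bash
python3 - <<'E'
from h import *
c=np.load("pics/w2.npz")
print(hit(c,270.5,119,56),hit(c,272,116.5,12)); 
for z in(143,165,139): print(hit(c,276.5,278,z), hit(c,276,224,z),hit(c,276,332,z))
E
```

```text
[449.2939054  -10.72145155  56.        ] [450.9816254  -11.21077685  12.        ]
[372.74135941 -14.72671894 143.        ] [400.78814639 -14.51406148 143.        ] [342.4359282  -14.43746961 143.        ]
[382.76247478 -14.74307805 165.        ] [407.20074162 -14.55778124 165.        ] [356.35616253 -14.49104374 165.        ]
[370.91933844 -14.72374456 139.        ] [399.62221999 -14.50611243 139.        ] [339.9049765  -14.42772886 139.        ]
```

Call:
step_arm(steps=[[0,0,0,23,-2,0,0],[0,0,0,30,-2,0,0],[0,0,0,15,0,20,0],[0,0,0,0,0,30,0],[0,0,0,0,0,20,0],[0,0,0,0,0,8,0],[0,0,0,0,0,6,0],[0,0,0,0,0,0,0]])

```text
time_s: 5.45
ee_pos: [450.9, -10.8, 60.1]
ee_rot: [180.0, -0.0, -0.0]
force: [0.2, 0.3, -2.9]
gripper_width: 42.8
gripper_force: 25.0
```

Call:
step_arm(steps=[[0,0,0,0,0,6,0],[0,0,0,0,0,8,0],[0,0,0,0,0,8,0],[0,0,0,0,0,8,0],[0,0,0,0,0,8,0],[0,0,0,0,0,3,0],[0,0,0,0,0,1,0],[0,0,0,0,0,0,0]])

```text
time_s: 6.45
ee_pos: [450.8, -10.5, 18.0]
ee_rot: [180.0, -0.0, -0.0]
force: [0.2, 0.3, -2.8]
gripper_width: 42.6
gripper_force: 25.0
```

Call:
step_arm(steps=[[0,0,0,0,0,1,0],[0,0,0,0,0,0.5,0],[0,0,0,0,0,0,0],[0,0,0,0,0,0,0.8],[0,0,0,0,0,0,0.8],[0,0,0,0,0,-5,0.8],[0,0,0,0,0,-30,0.8],[0,0,0,0,0,-50,0.8]])

```text
time_s: 7.45
ee_pos: [449.5, -10.4, 101.6]
ee_rot: [-180.0, 0.2, -0.0]
force: [0.7, -1.4, 0.3]
gripper_width: 72.6
gripper_force: 0.0
```

Call:
step_arm(steps=[[0,0,0,20,0,-40,1],[0,0,0,40,2,-20,1],[0,0,0,40,2,0,1],[0,0,0,40,2,0,1],[0,0,0,40,2,0,1],[0,0,0,20,3,0,1],[0,0,0,10,0,0,1],[0,0,0,0,0,0,1]])

```text
time_s: 8.45
ee_pos: [660.5, -21.4, 161.3]
ee_rot: [-180.0, 0.0, -0.0]
force: [0.3, -0.9, 0.8]
gripper_width: 91.2
gripper_force: 0.0
```

```bash
python3 - <<'E'
from h import *
st()
c=cam("wrist"); cv2.imwrite("pics/w3.png",c["im"]); np.savez("pics/w3",**c)
E
```

```text
8.45 [660.5 -21.4 161.3] [-1.8e+02  3.0e-02 -1.0e-02] [ 0.3 -0.9  0.8] 91.2 0.0
```

View pics/w3.png

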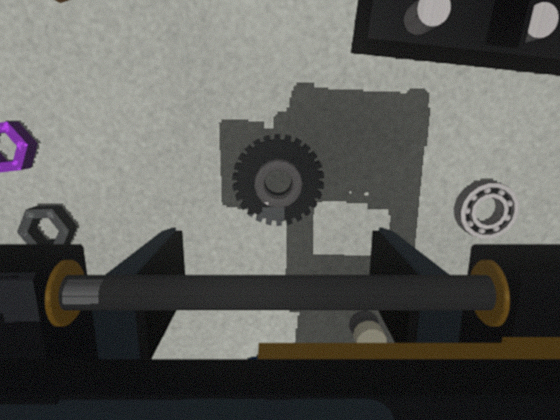

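```bash
python3 - <<'E'
from h import *
c=np.load("pics/w3.npz")
print(hit(c,278,182,30),hit(c,278.5,179,14),'bearing',hit(c,488,209,15),'nut',hit(c,47,227,14)) 
im=c["im"]; cv2.imwrite("pics/w3n.png",cv2.resize(im[190:260,0:100],None,fx=6,fy=6,interpolation=cv2.INTER_CUBIC))
E
```

```text
[677.01463583 -22.43648576  30.        ] [676.90250324 -22.91802994  14.        ] bearing [ 650.16439373 -207.60722883   15.        ] nut [633.75033927 184.33414872  14.        ]
```

View pics/w3n.png

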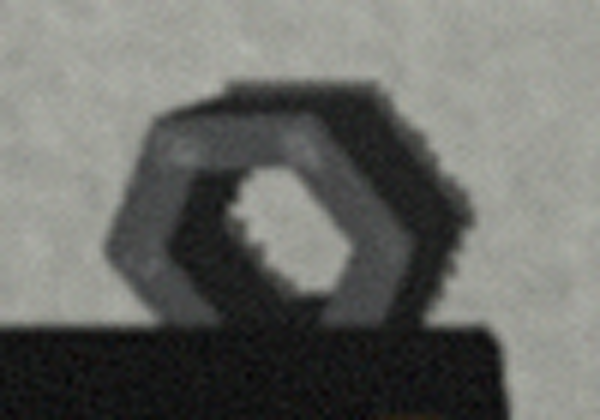

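Call:
step_arm(steps=[[0,0,0,10,1,30,0.8],[0,0,0,6.5,0,40,0.7],[0,0,0,0,0,40,0.7],[0,0,0,0,0,20,0.7],[0,0,0,0,0,10,0.7],[0,0,0,0,0,4,0.7],[0,0,0,0,0,0,0.7],[0,0,0,0,0,0,0]], force=45)

```text
time_s: 9.5
ee_pos: [677.8, -22.6, 18.6]
ee_rot: [180.0, -0.1, -0.0]
force: [0.4, -0.0, -0.6]
gripper_width: 56.7
gripper_force: 0.0
```

Call:
step_arm(steps=[[0,0,0,0,0,0,0],[0,0,0,0,0,0,0],[0,0,0,0,0,0,0],[0,0,0,0,0,0,0],[0,0,0,0,0,0,0],[0,0,0,0,0,-5,0],[0,0,0,0,0,-5,0],[0,0,0,0,0,0,0]])

```text
time_s: 10.5
ee_pos: [677.1, -22.6, 27.2]
ee_rot: [180.0, 0.0, -0.0]
force: [-0.7, -1.0, -5.0]
gripper_width: 38.4
gripper_force: 45.0
```

Call:
step_arm(steps=[[0,0,0,-5,-5,-30,0],[0,0,0,-15,-20,-50,0],[0,0,0,-25,-40,-50,0],[0,0,0,-25,-50,0,0],[0,0,0,-25,-50,0,0],[0,0,0,-25,-50,0,0],[0,0,0,-25,-50,0,0],[0,0,0,-25,-50,0,0]])

```text
time_s: 11.5
ee_pos: [508.3, 290.2, 152.6]
ee_rot: [180.0, 0.0, -0.0]
force: [-0.1, 0.1, -4.6]
gripper_width: 39.0
gripper_force: 45.0
```

Call:
step_arm(steps=[[0,0,0,-25,-50,0,0],[0,0,0,-22,-40,0,0],[0,0,0,-15,-20,0,0],[0,0,0,-5,-10,0,0],[0,0,0,0,0,0,0],[0,0,0,0,0,0,0],[0,0,0,0,0,0,0],[0,0,0,0,0,0,0]])

```text
time_s: 12.5
ee_pos: [443.0, 408.3, 152.9]
ee_rot: [180.0, -0.0, -0.1]
force: [-0.0, 0.9, -5.1]
gripper_width: 38.7
gripper_force: 45.0
```

```bash
python3 - <<'E'
from h import *
st(); print(state()["qpos"].round(0))
c=cam("wrist"); cv2.imwrite("pics/w4.png",c["im"]); np.savez("pics/w4",**c)
E
```

```text
12.5 [443.  408.3 152.9] [ 1.7999e+02 -0.0000e+00 -8.0000e-02] [-0.   0.9 -5.1] 38.7 45.0
[ 42.  23.  91.  -0.  66. 132.]
```

View pics/w4.png

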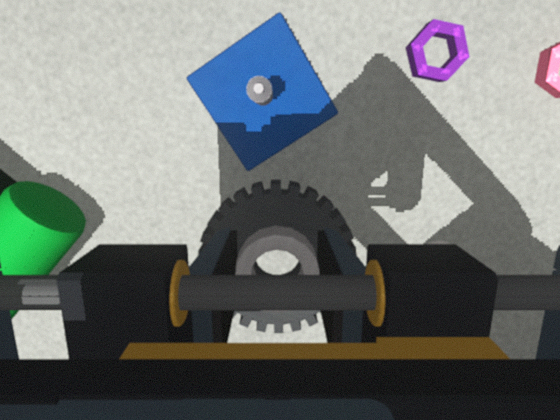

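```bash
python3 - <<'E'
from h import *
c=np.load("pics/w4.npz")
print(hit(c,258.5,89,86)); 
for u,v in[(280,13),(187,77),(247,170),(337,112)]: print(hit(c,u,v,12))
print(np.mean([hit(c,u,v,12) for u,v in[(280,13),(187,77),(247,170),(337,112)]],0))
print(proj(c,(443,408.3,166)),proj(c,(443+12,408.3,166)),proj(c,(443+20,408.3,166)),proj(c,(443+40,408.3,150)),proj(c,(443+40,408.3,136)),proj(c,(443-40,408.3,150)))
E
```

```text
[528.0889054  419.25749315  86.        ]
[588.65833853 405.48810719  12.        ]
[542.56637157 479.43746498  12.        ]
[468.27177576 433.36108043  12.        ]
[515.4098607  359.16589173  12.        ]
[528.72658664 419.36313608  12.        ]
[276.74830829 271.12222765] [276.68662993 246.31004189] [276.64429108 229.27782136] [276.55533362 178.91420252] [276.5711904 174.5019914] [276.92633536 329.6241953 ]
```

Call:
step_arm(steps=[[0,0,0,15,-3,0,0],[0,0,0,25,-4,0,0],[0,0,0,25,-4,0,0],[0,0,0,15,0,0,0],[0,0,0,5.5,0,15,0],[0,0,0,0,0,20,0],[0,0,0,0,0,10,0],[0,0,0,0,0,5,0]])

```text
time_s: 13.55
ee_pos: [527.4, 419.6, 101.8]
ee_rot: [179.9, 0.1, 0.0]
force: [0.2, 1.0, -5.7]
gripper_width: 38.8
gripper_force: 45.0
```

Call:
step_arm(steps=[[0,0,0,0,0,4,0],[0,0,0,0,0,5,0],[0,0,0,0,0,5,0],[0,0,0,0,0,5,0],[0,0,0,0,0,5,0],[0,0,0,0,0,5,0],[0,0,0,0,0,5,0],[0,0,0,0,0,0,0]])

```text
time_s: 14.55
ee_pos: [527.7, 419.6, 68.2]
ee_rot: [180.0, 0.1, -0.0]
force: [-0.6, 0.2, -5.0]
gripper_width: 38.4
gripper_force: 45.0
```

On the post without contact (underside ≈51). Lowering the remaining ~39 mm.

Call:
step_arm(steps=[[0,0,0,0,0,6,0],[0,0,0,0,0,7,0],[0,0,0,0,0,7,0],[0,0,0,0,0,7,0],[0,0,0,0,0,6,0],[0,0,0,0,0,3,0],[0,0,0,0,0,1.5,0],[0,0,0,0,0,0,0]])

```text
time_s: 15.55
ee_pos: [528.1, 419.9, 31.4]
ee_rot: [-180.0, -0.0, -0.0]
force: [-0.2, 0.3, -5.3]
gripper_width: 39.0
gripper_force: 45.0
```

Call:
step_arm(steps=[[0,0,0,0,0,1,0],[0,0,0,0,0,1,0],[0,0,0,0,0,0,0],[0,0,0,0,0,0,0],[0,0,0,0,0,0,0],[0,0,0,0,0,0,0],[0,0,0,0,0,0,0],[0,0,0,0,0,0,0]])

```text
time_s: 16.55
ee_pos: [528.2, 420.0, 29.9]
ee_rot: [-180.0, -0.0, -0.0]
force: [-2.6, -2.0, 4.5]
gripper_width: 39.0
gripper_force: 45.0
```

Call:
step_arm(steps=[[0,0,0,0,0,0,0.7],[0,0,0,0,0,0,0.7],[0,0,0,0,0,0,0.7],[0,0,0,0,0,-5,0.7],[0,0,0,0,0,-30,0.7],[0,0,0,0,0,-45,0.8],[0,0,0,-20,20,-40,0.8],[0,0,0,-30,33,0,0.8]])

```text
time_s: 17.55
ee_pos: [480.2, 368.5, 153.4]
ee_rot: [-179.7, -0.4, 0.0]
force: [-0.4, 0.1, -0.9]
gripper_width: 72.8
gripper_force: 0.0
```

Call:
step_arm(steps=[[0,0,0,-30,35,0,1],[0,0,0,-30,35,0,1],[0,0,0,-30,30,0,1],[0,0,0,-10,10,0,1],[0,0,0,0,0,0,1],[0,0,0,0,0,0,1],[0,0,0,0,0,0,1],[0,0,0,0,0,0,1]])

```text
time_s: 18.55
ee_pos: [378.5, 257.4, 149.1]
ee_rot: [180.0, 0.0, 0.0]
force: [0.4, 0.4, -0.3]
gripper_width: 90.9
gripper_force: 0.0
```

```bash
python3 - <<'E'
from h import *
st()
c=cam("wrist"); cv2.imwrite("pics/w5.png",c["im"]); np.savez("pics/w5",**c)
E
```

```text
18.55 [378.5 257.4 149.1] [1.7999e+02 1.0000e-02 0.0000e+00] [ 0.4  0.4 -0.3] 90.9 0.0
```

View pics/w5.png

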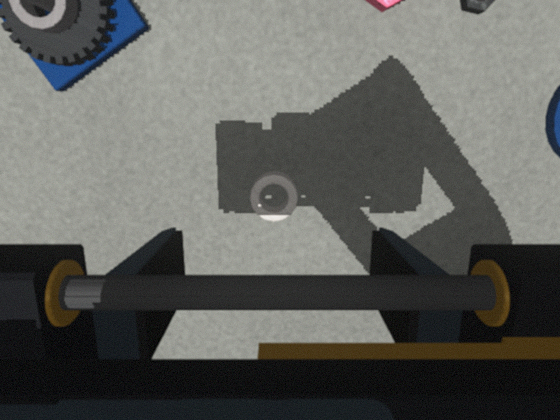

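```bash
python3 - <<'E'
from h import *
c=np.load("pics/w5.npz")
print(hit(c,274,196,22),hit(c,297,196,22)) 
E
```

```text
[384.13020455 259.67459396  22.        ] [384.11364367 240.79236367  22.        ]
```

Call:
step_arm(steps=[[0,0,0,5.5,-2.3,30,0.8],[0,0,0,0,0,45,0.7],[0,0,0,0,0,40,0.7],[0,0,0,0,0,20,0.7],[0,0,0,0,0,6,0.7],[0,0,0,0,0,3.5,0.7],[0,0,0,0,0,0,0.7],[0,0,0,0,0,0,0]], force=25)

```text
time_s: 19.6
ee_pos: [384.0, 259.6, 5.6]
ee_rot: [-179.9, -0.1, -0.0]
force: [1.0, 0.1, 0.1]
gripper_width: 56.3
gripper_force: 0.0
```

Call:
step_arm(steps=[[0,0,0,0,0,0,0],[0,0,0,0,0,0,0],[0,0,0,0,0,0,0],[0,0,0,0,0,0,0],[0,0,0,0,0,-5,0],[0,0,0,0,0,-30,0],[0,0,0,0,0,-50,0],[0,0,0,0,0,-40,0]])

```text
time_s: 20.6
ee_pos: [383.3, 259.1, 131.3]
ee_rot: [180.0, -0.0, -0.0]
force: [1.2, 0.1, -2.3]
gripper_width: 38.9
gripper_force: 25.0
```

Call:
step_arm(steps=[[0,0,0,15,-15,0,0],[0,0,0,30,-32,0,0],[0,0,0,35,-38,0,0],[0,0,0,35,-38,0,0],[0,0,0,20,-25,0,0],[0,0,0,9,-12,0,0],[0,0,0,0,0,0,0],[0,0,0,0,0,0,0]])

```text
time_s: 21.6
ee_pos: [526.8, 418.3, 129.4]
ee_rot: [179.9, 0.1, -0.0]
force: [-0.1, 0.4, -1.4]
gripper_width: 39.1
gripper_force: 25.0
```

Call:
step_arm(steps=[[0,0,0,1,-1,10,0],[0,0,0,0,0,15,0],[0,0,0,0,0,8,0],[0,0,0,0,0,4,0],[0,0,0,0,0,4,0],[0,0,0,0,0,4,0],[0,0,0,0,0,4,0],[0,0,0,0,0,4,0]])

```text
time_s: 22.6
ee_pos: [528.6, 420.2, 76.7]
ee_rot: [-180.0, -0.0, -0.0]
force: [-0.2, 0.6, -0.4]
gripper_width: 39.6
gripper_force: 25.0
```

Call:
step_arm(steps=[[0,0,0,0,0,4,0],[0,0,0,0,0,5,0],[0,0,0,0,0,6,0],[0,0,0,0,0,5,0],[0,0,0,0,0,4,0],[0,0,0,0,0,3,0],[0,0,0,0,0,1,0],[0,0,0,0,0,0,0]])

```text
time_s: 23.6
ee_pos: [528.6, 420.2, 48.9]
ee_rot: [180.0, -0.0, -0.0]
force: [0.1, 0.0, -1.8]
gripper_width: 39.3
gripper_force: 25.0
```

Call:
step_arm(steps=[[0,0,0,0,0,1,0],[0,0,0,0,0,1,0],[0,0,0,0,0,0.5,0],[0,0,0,0,0,0,0],[0,0,0,0,0,0,0],[0,0,0,0,0,0,0],[0,0,0,0,0,0,0],[0,0,0,0,0,0,0]])

```text
time_s: 24.6
ee_pos: [528.7, 420.2, 47.3]
ee_rot: [-180.0, -0.0, -0.0]
force: [-1.0, -0.8, 5.0]
gripper_width: 39.2
gripper_force: 25.0
```

Call:
step_arm(steps=[[0,0,0,0,0,0,0.7],[0,0,0,0,0,0,0.7],[0,0,0,0,0,0,0.7],[0,0,0,0,0,-5,0.7],[0,0,0,0,0,-30,0.7],[0,0,0,0,0,-50,0.8],[0,0,0,10,25,-20,0.8],[0,0,0,20,45,0,0.8]])

```text
time_s: 25.6
ee_pos: [559.6, 351.6, 154.4]
ee_rot: [-179.8, -0.3, 0.2]
force: [0.8, -0.6, 0.1]
gripper_width: 73.5
gripper_force: 0.0
```

Call:
step_arm(steps=[[0,0,0,25,55,0,1],[0,0,0,25,55,0,1],[0,0,0,15,40,0,1],[0,0,0,5,15,0,1],[0,0,-10,0,0,0,1],[0,0,-10,0,0,0,1],[0,0,-10,0,0,0,1],[0,0,0,0,0,0,1]])

```text
time_s: 26.6
ee_pos: [628.2, 186.1, 151.5]
ee_rot: [-180.0, -0.0, 29.9]
force: [-0.1, 0.4, -0.9]
gripper_width: 91.5
gripper_force: 0.0
```

```bash
python3 - <<'E'
from h import *
st()
c=cam("wrist"); cv2.imwrite("pics/w6.png",c["im"]); np.savez("pics/w6",**c)
E
```

```text
26.6 [628.2 186.1 151.5] [-1.7998e+02 -1.0000e-02  2.9920e+01] [-0.1  0.4 -0.9] 91.5 0.0
```

View pics/w6.png

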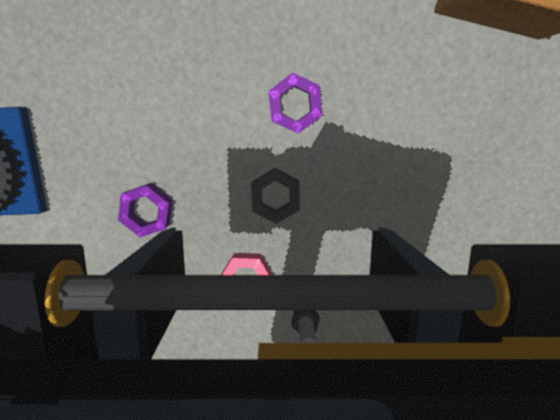

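```bash
python3 - <<'E'
from h import *
c=np.load("pics/w6.npz")
p=hit(c,275.2,195,14); print(p); d=p-[628.2,186.1,14]
M=R.from_euler('xyz',[180,0,29.92],degrees=True).as_matrix(); print("tool shift",M.T@d)
print("to short, tool", M.T@(np.array([450.6,-10.7,0])-[p[0],p[1],0]))
E
```

```text
[631.1856349  189.65916729  14.        ]
tool shift [ 4.36299568e+00 -1.59560528e+00 -1.95405290e-16]
to short, tool [-2.56454879e+02  8.35814712e+01  1.02357781e-14]
```

Call:
step_arm(steps=[[0,0,0,4.4,-1.6,30,0.8],[0,0,0,0,0,45,0.7],[0,0,0,0,0,40,0.7],[0,0,0,0,0,22,0.7],[0,0,0,0,0,7,0.7],[0,0,0,0,0,3.5,0.7],[0,0,0,0,0,0,0.7],[0,0,0,0,0,0,0]], force=25)

```text
time_s: 27.65
ee_pos: [632.2, 189.0, 5.0]
ee_rot: [180.0, -0.1, 30.0]
force: [-0.4, 0.0, -0.4]
gripper_width: 56.8
gripper_force: 0.0
```

Call:
step_arm(steps=[[0,0,0,0,0,0,0],[0,0,0,0,0,0,0],[0,0,0,0,0,0,0],[0,0,0,0,0,0,0],[0,0,0,0,0,-5,0],[0,0,0,0,0,-30,0],[0,0,0,0,0,-45,0],[0,0,0,-10,3,-20,0]])

```text
time_s: 28.65
ee_pos: [625.5, 181.5, 106.2]
ee_rot: [179.9, -0.2, 30.0]
force: [1.1, -0.7, -1.4]
gripper_width: 40.9
gripper_force: 25.0
```

Call:
step_arm(steps=[[0,0,0,-30,10,0,0],[0,0,0,-45,15,0,0],[0,0,0,-50,16,0,0],[0,0,0,-50,16,0,0],[0,0,0,-45,15,0,0],[0,0,0,-20,6.5,0,0],[0,0,0,-6.5,2,0,0],[0,0,0,0,0,0,0]])

```text
time_s: 29.65
ee_pos: [451.8, -11.5, 103.9]
ee_rot: [180.0, -0.0, 30.0]
force: [-0.5, -0.2, -0.9]
gripper_width: 40.8
gripper_force: 25.0
```

Call:
step_arm(steps=[[0,0,0,0,-1,15,0],[0,0,0,0,0,15,0],[0,0,0,0,0,10,0],[0,0,0,0,0,4,0],[0,0,0,0,0,4,0],[0,0,0,0,0,4,0],[0,0,0,0,0,2,0],[0,0,0,0,0,0,0]])

```text
time_s: 30.65
ee_pos: [450.6, -10.9, 49.9]
ee_rot: [180.0, -0.0, 30.0]
force: [0.1, -0.4, -2.2]
gripper_width: 41.0
gripper_force: 25.0
```

Call:
step_arm(steps=[[0,0,0,0,0,2,0],[0,0,0,0,0,2,0],[0,0,0,0,0,1,0],[0,0,0,0,0,0.5,0],[0,0,0,0,0,0,0],[0,0,0,0,0,0,0],[0,0,0,0,0,0,0],[0,0,0,0,0,0,0]])

```text
time_s: 31.65
ee_pos: [450.6, -10.9, 44.4]
ee_rot: [180.0, -0.0, 30.0]
force: [-0.7, -0.6, -0.5]
gripper_width: 40.5
gripper_force: 25.0
```

Call:
step_arm(steps=[[0,0,0,0,0,1,0],[0,0,0,0,0,0.5,0],[0,0,0,0,0,0.5,0],[0,0,0,0,0,0,0],[0,0,0,0,0,0,0],[0,0,0,0,0,0,0],[0,0,0,0,0,0,0],[0,0,0,0,0,0,0]])

```text
time_s: 32.65
ee_pos: [450.5, -10.9, 42.4]
ee_rot: [180.0, 0.0, 30.0]
force: [-0.6, -0.9, -0.0]
gripper_width: 40.6
gripper_force: 25.0
```

Call:
step_arm(steps=[[0,0,0,0,0,0.5,0],[0,0,0,0,0,0.3,0],[0,0,0,0,0,0,0],[0,0,0,0,0,0,0],[0,0,0,0,0,0,0],[0,0,0,0,0,0,0],[0,0,0,0,0,0,0],[0,0,0,0,0,0,0]])

```text
time_s: 33.65
ee_pos: [450.6, -10.9, 42.4]
ee_rot: [180.0, -0.0, 30.0]
force: [-2.0, 0.5, 7.4]
gripper_width: 40.7
gripper_force: 25.0
```

Call:
step_arm(steps=[[0,0,0,0,0,0,0.7],[0,0,0,0,0,0,0.7],[0,0,0,0,0,0,0.7],[0,0,0,0,0,-5,0.7],[0,0,0,0,0,-40,0.7],[0,0,10,0,0,-50,1],[0,0,10,0,0,-10,1],[0,0,10,0,0,0,1]])

```text
time_s: 34.65
ee_pos: [451.5, -11.0, 148.3]
ee_rot: [180.0, -0.2, -0.3]
force: [0.8, -0.5, -0.3]
gripper_width: 90.2
gripper_force: 0.0
```

Call:
step_arm(steps=[[0,0,0,30,30,0,1],[0,0,0,40,40,0,1],[0,0,0,40,40,0,1],[0,0,0,40,40,0,1],[0,0,0,30,32,0,1],[0,0,0,14,15,0,1],[0,0,0,0,0,0,1],[0,0,0,0,0,0,1]])

```text
time_s: 35.65
ee_pos: [643.7, -207.2, 146.5]
ee_rot: [-180.0, 0.1, 0.0]
force: [-0.5, -0.1, -0.5]
gripper_width: 91.2
gripper_force: 0.0
```

```bash
python3 - <<'E'
from h import *
st()
c=cam("wrist"); cv2.imwrite("pics/w7.png",c["im"]); np.savez("pics/w7",**c)
E
```

```text
35.65 [ 643.7 -207.2  146.5] [-1.7997e+02  7.0000e-02  0.0000e+00] [-0.5 -0.1 -0.5] 91.2 0.0
```

View pics/w7.png

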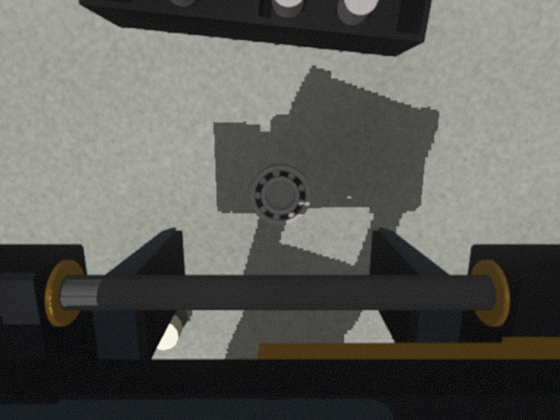

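```bash
python3 - <<'E'
from h import *
c=np.load("pics/w7.npz")
print(hit(c,280,194,15)) 
E
```

```text
[ 649.97905517 -209.77344148   15.        ]
```

Call:
step_arm(steps=[[0,0,0,6,2.5,30,0.9],[0,0,0,0,0,45,0.8],[0,0,0,0,0,40,0.8],[0,0,0,0,0,18,0.8],[0,0,0,0,0,6,0.8],[0,0,0,0,0,3.5,0.8],[0,0,0,0,0,0,0.8],[0,0,0,0,0,0,0]], force=25)

```text
time_s: 36.7
ee_pos: [651.2, -210.7, 5.3]
ee_rot: [180.0, -0.1, -0.0]
force: [0.3, 0.2, 0.4]
gripper_width: 65.6
gripper_force: 0.0
```

Call:
step_arm(steps=[[0,0,0,0,0,0,0],[0,0,0,0,0,0,0],[0,0,0,0,0,0,0],[0,0,0,0,0,0,0],[0,0,0,0,0,-5,0],[0,0,0,0,0,-30,0],[0,0,0,0,0,-50,0],[0,0,0,0,0,-50,0]])

```text
time_s: 37.7
ee_pos: [650.0, -210.4, 139.6]
ee_rot: [-180.0, 0.1, -0.0]
force: [1.1, 0.1, -2.5]
gripper_width: 51.2
gripper_force: 25.0
```

Call:
step_arm(steps=[[0,0,0,0,-20,0,0],[0,0,0,0,-40,0,0],[0,0,0,0,-50,0,0],[0,0,0,0,-50,0,0],[0,0,0,0,-50,0,0],[0,0,0,0,-50,0,0],[0,0,0,0,-50,0,0],[0,0,0,-10,-50,0,0]])

```text
time_s: 38.7
ee_pos: [639.5, 151.5, 137.0]
ee_rot: [180.0, 0.2, 0.0]
force: [-0.4, -0.2, -1.0]
gripper_width: 51.2
gripper_force: 25.0
```

Call:
step_arm(steps=[[0,0,0,-20,-50,0,0],[0,0,0,-20,-50,0,0],[0,0,0,-20,-50,0,0],[0,0,0,-20,-50,0,0],[0,0,0,-15,-40,0,0],[0,0,0,-10,-20,0,0],[0,0,0,-5.5,-10,0,0],[0,0,0,0,0,0,0]])

```text
time_s: 39.7
ee_pos: [530.0, 419.0, 138.6]
ee_rot: [179.9, 0.0, -0.0]
force: [-0.1, 0.2, -0.9]
gripper_width: 51.6
gripper_force: 25.0
```

Call:
step_arm(steps=[[0,0,0,0,0,0,0],[0,0,0,0,0,0,0],[0,0,0,0,0,0,0],[0,0,0,0,0,0,0],[0,0,0,0,0,0,0],[0,0,0,0,0,0,0],[0,0,0,0,0,0,0],[0,0,0,0,0,0,0]])

```text
time_s: 40.7
ee_pos: [530.1, 419.6, 139.1]
ee_rot: [180.0, -0.0, -0.0]
force: [0.6, -0.1, -1.3]
gripper_width: 51.3
gripper_force: 25.0
```

Call:
step_arm(steps=[[0,0,0,-1.8,0,10,0],[0,0,0,0,0,20,0],[0,0,0,0,0,10,0],[0,0,0,0,0,5,0],[0,0,0,0,0,4,0],[0,0,0,0,0,4,0],[0,0,0,0,0,4,0],[0,0,0,0,0,0,0]])

```text
time_s: 41.7
ee_pos: [528.2, 419.5, 81.8]
ee_rot: [180.0, 0.0, -0.0]
force: [-0.3, -0.0, -1.9]
gripper_width: 51.2
gripper_force: 25.0
```

Call:
step_arm(steps=[[0,0,0,0,0,3,0],[0,0,0,0,0,3,0],[0,0,0,0,0,3,0],[0,0,0,0,0,2,0],[0,0,0,0,0,1,0],[0,0,0,0,0,0,0],[0,0,0,0,0,0,0],[0,0,0,0,0,0,0]])

```text
time_s: 42.7
ee_pos: [528.4, 419.6, 70.2]
ee_rot: [-180.0, -0.0, -0.0]
force: [-0.2, -0.2, -1.5]
gripper_width: 51.1
gripper_force: 25.0
```

Call:
step_arm(steps=[[0,0,0,0,0,1,0],[0,0,0,0,0,0.5,0],[0,0,0,0,0,0.5,0],[0,0,0,0,0,0,0],[0,0,0,0,0,0,0],[0,0,0,0,0,0,0],[0,0,0,0,0,0,0],[0,0,0,0,0,0,0]])

```text
time_s: 43.7
ee_pos: [528.4, 419.6, 68.6]
ee_rot: [-180.0, -0.0, -0.0]
force: [-1.2, -1.5, 5.3]
gripper_width: 51.3
gripper_force: 25.0
```

Seated. Release, back off, and check.

Call:
step_arm(steps=[[0,0,0,0,0,0,0.8],[0,0,0,0,0,0,0.8],[0,0,0,0,0,0,0.8],[0,0,0,0,0,-5,0.8],[0,0,0,0,0,-30,0.8],[0,0,0,0,0,-50,1],[0,0,0,-20,0,-30,1],[0,0,0,-40,0,0,1]])

```text
time_s: 44.7
ee_pos: [470.3, 420.8, 186.6]
ee_rot: [-179.7, -0.4, -0.1]
force: [-1.2, 0.3, -0.1]
gripper_width: 91.4
gripper_force: 0.0
```

Call:
step_arm(steps=[[0,0,0,-40,0,0,1],[0,0,0,-20,0,0,1],[0,0,0,0,0,0,1],[0,0,0,0,0,0,1],[0,0,0,0,0,0,1],[0,0,0,0,0,0,1],[0,0,0,0,0,0,1],[0,0,0,0,0,0,1]])

```text
time_s: 45.7
ee_pos: [408.6, 419.5, 183.0]
ee_rot: [180.0, 0.0, -0.0]
force: [1.5, -0.7, -0.9]
gripper_width: 91.1
gripper_force: 0.0
```

```bash
python3 - <<'E'
from h import *
st()
a=cam("scene")["im"]; w=cam("wrist")["im"]
A=cv2.resize(a[115:245,215:455],(800,433),interpolation=cv2.INTER_CUBIC)
cv2.imwrite("pics/fin.png",A); cv2.imwrite("pics/w8.png",w)
E
```

```text
45.7 [408.6 419.5 183. ] [ 1.7999e+02  0.0000e+00 -3.0000e-02] [ 1.5 -0.7 -0.9] 91.1 0.0
```

View pics/fin.png

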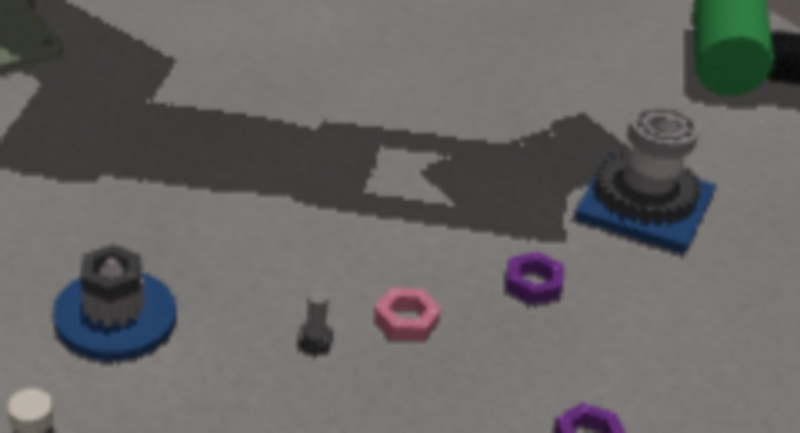

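The picture shows the gear, sleeve and bearing stacked flat on the tall post at (655,165). The pinion and nut are flat on the short post at (112,290), and the bolt and tub have not moved.

```bash
python3 -c "
from workcell import *
print(job_done())"
```

```text
the job is handed in; nothing more can be done
None
```

The job is handed in at about 46 s: gear, sleeve and bearing are on the tall post, pinion and nut on the short post, all set down flat with the gripper empty, and the screwdriver, bolt and tub were never touched.

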